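Lock the core cradle with its linch pin

TASK

Lock the core cradle onto its stand: take the red-gripped linch pin that carries the brass loop out of the dark wooden rack and, with its loop still leaning back over the cradle side, push it down through the cross hole in the square steel spigot until its flange sits on the steel. Then swing the sprung loop over to the spigot's free end so that it snaps fully down around the end, and let go. Leave the plain pin without a loop in the rack.

Things in the scene. Friction and masses are not known exactly. Their poses are not given: they have to be found in the camera images.
- linch_pin_grip (a point): Centre of the linch pin's red grip, 14 (x) x 24 (y) x 50 (z) mm; grip across y, a little above centre. z up the pin; loop leans to -x, closes to +x; its hinge, along y, lies 28 mm below and 6 mm to -x. Flange 36 mm wide, underside 33 mm below; under it a 50 mm long, 11 mm thick shank, tapered tip. 0.3 kg. Upright in a dark wooden rack 60 mm high (2 holes, 120 mm apart).
- loop (a joint): Brass loop on the linch pin: arms at y +-33 mm, 60 mm clear between, 9 mm thick cross bar 68 mm from the hinge. 0 (starts 0 to 0.1): leaning back to the pin's -x, bar 45 deg above level; 0.79: bar straight up, clear of the grip; 3.14: shut, bar on the +x side, 45 deg below level. Past about 0.6 spring and weight snap it shut, before 0.3 it falls back. 0.5 N behind the bar swings it over.
- cross_hole (a point): Mouth centre of the vertical 22 mm through hole in the square spigot of the fixed green and yellow cradle stand. z up; x to the free end, 22 mm off. Spigot 36 wide, 30 high, top 115 mm above table. Towards -x: yellow sleeve from 36 mm, 5 mm higher; plate at 126 mm and core behind it, up to 46 mm higher. Pin seated: pin x along this x, grip centre 33 mm above.
- plain_pin_grip (a point): Centre of the red grip of the plain pin, shaped like the linch pin but with no loop, upright in the rack's other hole; it stays there.

How it is judged:
By the outcome, as a careful person would: the job done as asked, in the order asked, and still so for the second after the job is handed in, with the robot touching nothing.
It also fails if it takes over 48 s, if anything falls off the work surface, if the arm or the gripper's body presses on something with over 40 N, if the wrist force passes 120 N, or if a joint passes its speed limit or range.

ROBOT

A 7-joint arm with a two-finger parallel gripper is mounted at the origin on the work surface. World frame = base frame: x ahead of the robot, y to its left, z up, the work surface at z = 0. Lengths are in m, angles in rad, forces in N, time in s.
With the tool pointing down it reaches from about 0.375 to 0.925 m from the base axis. Payload 3.1 kg.
Tool frame: the origin (TCP) lies between the finger pads; the fingertips stand 19 mm ahead of it and the grasp point (between the pads) is the TCP (nose_length is the distance from the TCP to the fingertips, in m); z points along the fingers, y is the direction in which the jaws open and shut (so a half turn about z gives the same grasp; the last joint's range is limited). The gripper opens to 85 mm and grips with 20 to 120 N. Pads are 22 mm wide; open, the fingers measure 114 mm over their backs; the gripper's body (76 mm by 85 mm) begins 54 mm behind the grasp point. The pads swing forward as they close: fully open they stand 13 mm farther back than shut.
Start: joints at [-1.249, 0.383, 0.044, 1.598, -0.018, 1.161, -0.05], TCP at [0.265, 0.594, 0.25] pointing down, gripper open.
Joint ranges: [-2.61, 2.61], [-0.41, 2.15], [-1.48, 1.57], [0, 2.5], [-1.57, 4.71], [0.05, 1.97], [-2.85, 2.85]. Speed limits (rad/s): [2.79, 2.79, 3.14, 3.14, 3.14, 3.14, 3.14].

INTERFACE

Orientations are given as [roll, pitch, yaw] about the fixed x, y, z axes, in that order (R = Rz(yaw) Ry(pitch) Rx(roll)).
In Python, from station import * gives the robot as it stands.
- The arm moves only by the tool jog_arm, never from a script. Its arguments are lists of equal length, an entry for each row: "dr": the turn, a rotation vector about the tool's x, y, z in degrees, a list of three; "linear": the shift along the tool's x, y, z in cm, a list of three; "grip": the finger opening in cm, from 0 to 8.54. In form: {"dr": [[wx, wy, wz], ...], "linear": [[tx, ty, tz], ...], "grip": [grip, ...]}. A call has 1 to 12 rows; each row shifts and turns the commanded pose from where the row before left it, along the tool's axes as they then stand; what a row does not reach is not made up. A row lasts 1/8 s, in which the tool goes at most 62.5 mm and 10.7 degrees, less where a joint would pass 70% of its speed; a pose out of reach is approached as far as the arm can. A call is refused whole if a number of a shift passes 6.25 or a number of a turn 10.7, either way. A call with a gripper value outside its range is refused whole. The fingers move at their own pace and stop on an object; "newtons" is the grip in N (left out, the last holds). Time passes only in rows, so rows that do not move let the fingers close. It gives the time, the measured TCP pose, the force and the opening at its end, in the units of the state.
- state(): the state, without advancing time (a new reading comes with each control period).
- get_image(name): name is "scene" or "top" or "wrist"; returns a dict with "image" (384x512x3 uint8, red, green, blue), "K" (3x3 intrinsics, pixels), "k1" (the pictures are not rectified: a ray, as slopes to the right and down, at radius r is drawn at 1 + k1 r^2 times it, then the intrinsics apply), "origin" and "rotation" of the camera in the world; the wrist camera has in their place "mount" (4x4, takes a point from camera to tool coordinates, whose origin is the TCP and whose axes are the flange's). Camera axes: x right, y down, z forward; pixel columns grow to the right and rows downward; lengths in m; the calibration is good to about 2 mm. A picture is of the moment at which its call begins: read the wrist's pose just before it. There is no depth.
- close_job(): hands the job in, once; it reports no verdict.
The state is a dict: "clock": time; "joints": joint angles; "qd": joint speeds; "joint_torque": joint torques, N m; "position": TCP position; "tool_rot": TCP orientation; "contact_force": force on the tool from outside, world axes, zero at the start; "wrist_torque": the same for the moment, N m; "opening": finger opening in m.
Only numpy, scipy, OpenCV 4.12 (cv2) and the standard library are available. Lean on these libraries where they do the work, as an engineer would, in place of code of your own. Each camera call takes 0.05 s, during which the arm holds its last target. There are 200 camera calls.

## Working session

There is one attempt and no reset: what is moved stays moved. The work goes in short steps, Python scripts to look and compute and a tool call to move; the robot and the scene stay as the last step left them, time stands still between calls to the robot, and variables do not carry over. Pictures are saved under pics/ and viewed, about 8 in all and at most 12, crops included, and the job is handed in when it is done.

Besides the shell and the picture viewer there is one more tool, called after "Call:" in YAML: its name, and indented under it one key for each argument. jog_arm: Moves the arm, as the interface text tells. Its arguments: {"type":"object","properties":{"dr":{"type":"array"},"linear":{"type":"array"},"grip":{"type":"array"},"newtons":{"type":"number"}},"required":["dr","linear","grip"]}

```bash
mkdir -p pics
cat > h.py <<'E'
from station import *
import numpy as np, cv2
from scipy.spatial.transform import Rotation as R
def grab(n,fn=None):
    s=state(); d=get_image(n)
    if 'mount' in d:
        Rt=R.from_euler('xyz',s['tool_rot']).as_matrix(); T=np.eye(4);T[:3,:3]=Rt;T[:3,3]=s['position']
        M=T@np.array(d['mount']); d['origin']=M[:3,3]; d['rotation']=M[:3,:3]
    d['origin']=np.array(d['origin']);d['rotation']=np.array(d['rotation']);d['K']=np.array(d['K'])
    if fn: cv2.imwrite('pics/'+fn,d['image'][:,:,::-1])
    return d
def ray(d,uv):
    p=cv2.undistortPoints(np.array([[uv]],float),d['K'],np.array([d['k1'],0,0,0.]))[0,0]
    v=d['rotation']@np.array([p[0],p[1],1]); return d['origin'],v/np.linalg.norm(v)
def onz(d,uv,z):
    o,v=ray(d,uv); return o+v*(z-o[2])/v[2]
def two(d1,a,d2,b):
    o1,v1=ray(d1,a);o2,v2=ray(d2,b)
    t=np.linalg.lstsq(np.stack([v1,-v2],1),o2-o1,rcond=None)[0]
    p,q=o1+v1*t[0],o2+v2*t[1]; return (p+q)/2,np.linalg.norm(p-q)
def proj(d,P):
    p=d['rotation'].T@(np.array(P,float)-d['origin'])
    return cv2.projectPoints(p[None],np.zeros(3),np.zeros(3),d['K'],np.array([d['k1'],0,0,0.]))[0].ravel()
E
python3 - <<'E'
from h import *
print(state())
a=grab('scene');b=grab('top');c=grab('wrist')
for d in(a,b,c):print(d['origin'],d['rotation'].round(3).tolist(),d['K'].tolist(),d['k1'])
cv2.imwrite('pics/scene.png',a['image'][:,:,::-1]);cv2.imwrite('pics/top.png',b['image'][:,:,::-1])
E
```

```text
{'clock': 0.0, 'joints': array([-1.24879178,  0.38387424,  0.04383874,  1.59958124, -0.01788935,
        1.16119657, -0.04989246]), 'qd': array([ 0.00146153, -0.00035992, -0.00101879,  0.0006268 , -0.00056073,
        0.00043537,  0.00120799]), 'joint_torque': array([ 1.20651193e-04, -4.33458638e+01,  1.02464497e+00, -2.49512368e+01,
        1.06143829e-02,  1.12056040e-02,  1.12856080e-05]), 'position': array([0.26457151, 0.59273701, 0.24885846]), 'tool_rot': array([-3.13893034e+00,  1.56392107e-04,  2.72187531e+00]), 'contact_force': array([ 0.1472497 ,  0.01435143, -0.36928185]), 'wrist_torque': array([-0.01516898, -0.00678146,  0.04866429]), 'opening': 0.08542250300930226}
[ 1.00122646 -0.45090477  0.74267196] [-2.414, -0.011, 0.956] [[455.8007718603908, 0.0, 262.5568840248805], [0.0, 455.8007718603908, 189.89854672003193], [0.0, 0.0, 1.0]] -0.024308099439146993
[ 0.45217633 -0.11927986  0.87958752] [-2.993, -0.04, -1.565] [[369.9484208666739, 0.0, 258.66770226207933], [0.0, 369.9484208666739, 189.07895354685658], [0.0, 0.0, 1.0]] -0.1034282218883562
[0.18954964 0.6257051  0.37203388] [[0.407, 0.866, 0.289], [0.913, -0.386, -0.13], [-0.001, 0.317, -0.948]] [[329.1497899509308, 0.0, 255.84793972785607], [0.0, 329.1497899509308, 191.04222187800832], [0.0, 0.0, 1.0]] -0.09048295351629189
```

View pics/scene.png

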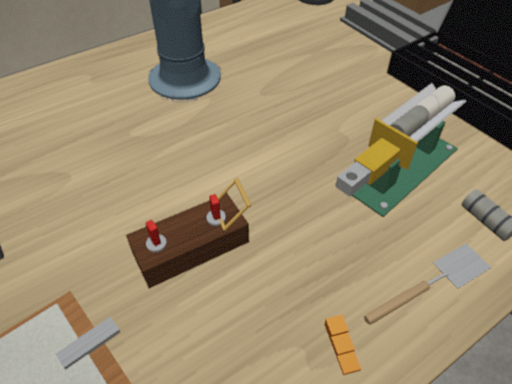

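View pics/top.png

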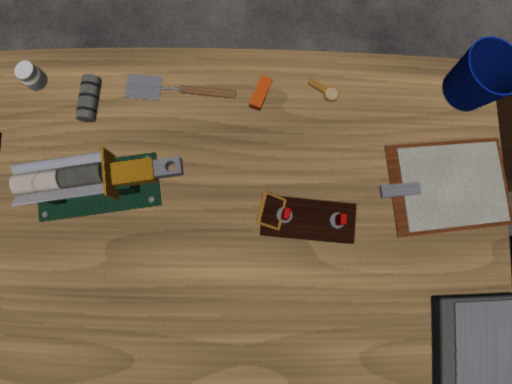

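```bash
sed -i "s/d\['rotation'\]=np.array(d\['rotation'\])/d['rotation']=np.array(d['rotation']);d['rotation']=d['rotation'] if d['rotation'].ndim==2 else R.from_euler('xyz',d['rotation']).as_matrix()/" h.py
python3 - <<'E'
from h import *
a=grab('scene');b=grab('top')
for d in(a,b):
    h=cv2.cvtColor(d['image'],cv2.COLOR_RGB2HSV)
    m=(((h[...,0]<5)|(h[...,0]>174))&(h[...,1]>180)&(h[...,2]>110)).astype(np.uint8)
    n,l,st,c=cv2.connectedComponentsWithStats(m)
    for i in range(1,n):
        if st[i,4]>15:print(st[i],c[i].round(1))
def crop(d,x,y,w,h,s):return cv2.resize(d['image'][y:y+h,x:x+w,::-1],None,fx=s,fy=s,interpolation=cv2.INTER_CUBIC)
t=np.hstack([crop(a,190,170,70,50,5.7),crop(a,330,160,70,50,5.7)])
u=np.hstack([crop(b,250,185,70,50,5.7),crop(b,130,145,70,50,5.7)])
cv2.imwrite('pics/c.png',np.vstack([t,u]))
print(two(a,(215,207),b,(287,214)),two(a,(351,175.5),b,(171.5,167)),onz(b,(171.5,167),.115))
E
```

```text
[210 195   9  10  68] [213.7 199.9]
[146 221  11  11  82] [151.1 226. ]
[283 208   8  11  61] [286.6 212.7]
[341 213   6  11  61] [343.5 218.4]
(array([ 0.51792056, -0.20942635,  0.09419576]), np.float64(0.0025846371692420677)) (array([0.61328054, 0.03655095, 0.1133302 ]), np.float64(0.00307195957984095)) [0.61199823 0.03491788 0.115     ]
```

View pics/c.png

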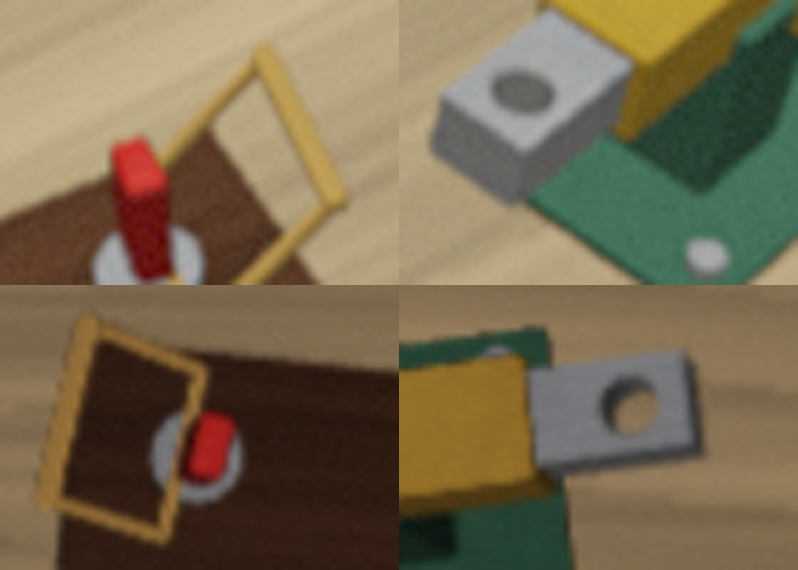

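Run:
```python
from h import *
a=grab('scene');b=grab('top')
pt=lambda x,y:(250+x/5.7,185+(y-285)/5.7)
ps=lambda x,y:(130+(x-399)/5.7,145+(y-285)/5.7)
ss=lambda x,y:(330+(x-399)/5.7,160+y/5.7)
def yaw(p,q): d=q-p; return np.degrees(np.arctan2(d[1],d[0]))
p=onz(b,pt(88,320),.113);q=onz(b,pt(45,500),.113);print('bar',p,q,yaw(p,q))
print('hinge end',onz(b,pt(205,372),.065),onz(b,pt(165,542),.065))
print('flange',onz(b,pt(198,457),.067))
print('griptop',onz(b,pt(212,445),.118),two(a,(190+140/5.7,170+165/5.7),b,pt(212,445)))
c=[onz(b,ps(*x),.115) for x in((530,372),(685,350),(540,472),(698,450))]
print('spig',c,yaw(c[0],c[1]),yaw(c[2],c[3]))
c=[onz(a,ss(*x),.115) for x in((550,12),(441,97),(632,67),(526,152))]
print('spigS',c,yaw(c[0],c[1]),yaw(c[2],c[3]))
print('hole',onz(b,ps(629,405),.115),onz(a,ss(523,92),.115),two(a,ss(523,92),b,ps(629,405)))
```

```text
bar [ 0.56333261 -0.1631733   0.113     ] [ 0.49708765 -0.1477626   0.113     ] 166.90409216322303
hinge end [ 0.55030737 -0.21176284  0.065     ] [ 0.48406158 -0.19599506  0.065     ]
flange [ 0.51688056 -0.20867214  0.067     ]
griptop [ 0.51722964 -0.2081889   0.118     ] (array([ 0.51776011, -0.20785076,  0.11581734]), np.float64(0.0013687867478603538))
spig [array([0.62608497, 0.07483616, 0.115     ]), array([0.63506887, 0.01755731, 0.115     ]), array([0.58850276, 0.0691926 , 0.115     ]), array([0.59739926, 0.01124721, 0.115     ])] -81.08606882936154 -81.27138922455968
spigS [array([0.59419663, 0.07038937, 0.115     ]), array([0.60307643, 0.01269707, 0.115     ]), array([0.62933675, 0.07515662, 0.115     ]), array([0.6375403 , 0.01917855, 0.115     ])] -81.2498912079617 -81.66268609778618
hole [0.61400554 0.03743327 0.115     ] [0.61696001 0.03683155 0.115     ] (array([0.61496691, 0.03851211, 0.11209754]), np.float64(0.0011440520400393436))
```

```bash
cat >> h.py <<'E'
def plan(target,yaw,n):
    "rows to go to target (TCP, pointing down, yaw deg) in n rows; shift in axes before the row's turn"
    s=state();Rc=R.from_euler('xyz',s['tool_rot']);p=s['position'].copy()
    Rg=R.from_euler('xyz',[np.pi,0,np.radians(yaw)])
    w=(Rc.inv()*Rg).as_rotvec()/n; L=[];D=[]
    for i in range(n):
        L.append((Rc.inv().apply((np.array(target)-p)/(n-i))*100).round(2).tolist()); p=p+Rc.apply(np.array(L[-1])/100)
        D.append(np.degrees(w).round(2).tolist()); Rc=Rc*R.from_rotvec(np.radians(D[-1]))
    print('dr',D,'\nlinear',L,'\nend',p,Rc.as_euler('xyz',degrees=True))
E
python3 - <<'E'
from h import *
plan([.517,-.208,.25],77,20)
E
```

```text
dr [[-0.0, 0.0, 3.95], [-0.0, 0.0, 3.95], [-0.0, 0.0, 3.95], [-0.0, 0.0, 3.95], [-0.0, 0.0, 3.95], [-0.0, 0.0, 3.95], [-0.0, 0.0, 3.95], [-0.0, 0.0, 3.95], [-0.0, 0.0, 3.95], [-0.0, 0.0, 3.95], [-0.0, 0.0, 3.95], [-0.0, 0.0, 3.95], [-0.0, 0.0, 3.95], [-0.0, 0.0, 3.95], [-0.0, 0.0, 3.95], [-0.0, 0.0, 3.95], [-0.0, 0.0, 3.95], [-0.0, 0.0, 3.95], [-0.0, 0.0, 3.95], [-0.0, 0.0, 3.95]] 
linear [[-2.78, -3.15, 0.0], [-2.99, -2.95, 0.0], [-3.19, -2.73, 0.0], [-3.37, -2.51, 0.0], [-3.54, -2.27, 0.0], [-3.68, -2.02, 0.0], [-3.81, -1.76, 0.0], [-3.93, -1.49, 0.0], [-4.02, -1.22, 0.0], [-4.09, -0.94, 0.0], [-4.15, -0.66, 0.0], [-4.18, -0.37, 0.0], [-4.2, -0.08, 0.0], [-4.2, 0.21, 0.0], [-4.17, 0.5, 0.01], [-4.13, 0.79, 0.0], [-4.06, 1.07, 0.01], [-3.98, 1.35, 0.0], [-3.88, 1.62, 0.01], [-3.75, 1.87, 0.0]] 
end [ 0.51696026 -0.20795585  0.25002593] [-1.79993031e+02  3.62901324e-02  7.69537825e+01]
```

Call:
jog_arm:
  dr:
    - [0, 0, 3.95]
    - [0, 0, 3.95]
    - [0, 0, 3.95]
    - [0, 0, 3.95]
    - [0, 0, 3.95]
    - [0, 0, 3.95]
    - [0, 0, 3.95]
    - [0, 0, 3.95]
    - [0, 0, 3.95]
    - [0, 0, 3.95]
    - [0, 0, 3.95]
    - [0, 0, 3.95]
  linear:
    - [-2.8, -3.15, 0]
    - [-3, -2.95, 0]
    - [-3.2, -2.75, 0]
    - [-3.4, -2.5, 0]
    - [-3.55, -2.25, 0]
    - [-3.7, -2, 0]
    - [-3.8, -1.75, 0]
    - [-3.95, -1.5, 0]
    - [-4, -1.2, 0]
    - [-4.1, -0.95, 0]
    - [-4.15, -0.65, 0]
    - [-4.2, -0.35, 0]
  grip: [8.5, 8.5, 8.5, 8.5, 8.5, 8.5, 8.5, 8.5, 8.5, 8.5, 8.5, 8.5]

```text
clock: 1.85
position: [0.4178, 0.1111, 0.2506]
tool_rot: [3.141, -0.0, 1.892]
contact_force: [0.4, -0.6, 0.7]
opening: 0.0851
```

Call:
jog_arm:
  dr:
    - [0, 0, 3.95]
    - [0, 0, 3.95]
    - [0, 0, 3.95]
    - [0, 0, 3.95]
    - [0, 0, 3.95]
    - [0, 0, 3.95]
    - [0, 0, 3.95]
    - [0, 0, 3.95]
    - [0, 0, 0]
    - [0, 0, 0]
  linear:
    - [-4.2, -0.1, 0]
    - [-4.2, 0.2, 0]
    - [-4.15, 0.5, 0]
    - [-4.15, 0.8, 0]
    - [-4.05, 1.05, 0]
    - [-4, 1.35, 0]
    - [-3.9, 1.6, 0]
    - [-3.75, 1.85, 0]
    - [0, 0, 0]
    - [0, 0, 0]
  grip: [8.5, 8.5, 8.5, 8.5, 8.5, 8.5, 8.5, 8.5, 8.5, 8.5]

```text
clock: 3.1
position: [0.5175, -0.2077, 0.25]
tool_rot: [-3.141, -0.001, 1.344]
contact_force: [0.4, 0.2, 0.3]
opening: 0.0849
```

Run:
```python
from h import *
s=state();print(s['position'],np.degrees(s['tool_rot']),s['clock'])
d=grab('wrist','w1.png')
for P in([.517,-.208,.118],[.517,-.208,.067],[.5635,-.163,.113],[.497,-.148,.113]):print(proj(d,P))
```

```text
[ 0.51748663 -0.20774129  0.25001498] [-1.79948651e+02 -4.21062106e-02  7.69830653e+01] 3.1
[256.03721374 186.79594931]
[256.08741527 170.69388078]
[301.16036753 118.59533472]
[213.82807871 118.9840731 ]
```

View pics/w1.png

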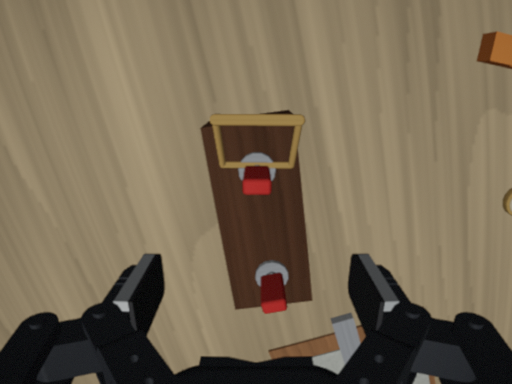

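Call:
jog_arm:
  dr:
    - [0, 0, 0]
    - [0, 0, 0]
    - [0, 0, 0]
    - [0, 0, 0]
    - [0, 0, 0]
    - [0, 0, 0]
    - [0, 0, 0]
    - [0, 0, 0]
  linear:
    - [0, 0, 3]
    - [0, 0, 3]
    - [0, 0, 3]
    - [0, 0, 2.5]
    - [0, 0, 2]
    - [0, 0, 1.5]
    - [0, 0, 0]
    - [0, 0, 0]
  grip: [8.5, 8.5, 8.5, 8.5, 8.5, 8.5, 8.5, 8.5]

```text
clock: 4.15
position: [0.5183, -0.2088, 0.101]
tool_rot: [3.14, 0.0, 1.343]
contact_force: [-0.5, -0.6, 0.1]
opening: 0.0849
```

Call:
jog_arm:
  dr:
    - [0, 0, 0]
    - [0, 0, 0]
    - [0, 0, 0]
    - [0, 0, 0]
    - [0, 0, 0]
    - [0, 0, 0]
    - [0, 0, 0]
    - [0, 0, 0]
  linear:
    - [0, 0, 0]
    - [0, 0, 0]
    - [0, 0, 0]
    - [0, 0, 0]
    - [0, 0, 0]
    - [0, 0, 0]
    - [0, 0, 0]
    - [0, 0, 0]
  grip: [6, 4, 2, 1.5, 1.5, 1.5, 1.5, 1.5]
  newtons: 50

```text
clock: 5.15
position: [0.5181, -0.2087, 0.1006]
tool_rot: [3.141, 0.0, 1.343]
contact_force: [0.7, -0.2, 2.7]
opening: 0.0234
```

Call:
jog_arm:
  dr:
    - [0, 0, 0]
    - [0, 0, 0]
    - [0, 0, 0]
    - [0, 0, 0]
    - [0, 0, 0]
    - [0, 0, 0]
    - [0, 0, 0]
    - [0, 0, 0]
    - [0, 0, 0]
  linear:
    - [0, 0, -0.7]
    - [0, 0, -1.5]
    - [0, 0, -2]
    - [0, 0, -2.5]
    - [0, 0, -2.5]
    - [0, 0, -2.5]
    - [0, 0, -2]
    - [0, 0, -1]
    - [0, 0, 0]
  grip: [1.5, 1.5, 1.5, 1.5, 1.5, 1.5, 1.5, 1.5, 1.5]

```text
clock: 6.28
position: [0.518, -0.2086, 0.248]
tool_rot: [3.14, -0.0, 1.343]
contact_force: [-0.1, 0.3, -3.2]
opening: 0.0235
```

Run:
```python
from h import *
s=state();print(s['position'],np.degrees(s['tool_rot']),s['contact_force'],s['opening'])
a=grab('scene');w=grab('wrist')
cv2.imwrite('pics/l.png',np.hstack([cv2.resize(a['image'][80:240,120:376],(400,250)),cv2.resize(w['image'],(400,300))[:250]])[:,:,::-1])
plan([.6155,.037,.247],98.7,14)
```

```text
[ 0.51795578 -0.20859573  0.24800166] [ 1.79920179e+02 -1.95471837e-02  7.69524741e+01] [-0.11450805  0.27600843 -3.20603268] 0.023457895140067884
dr [[-0.01, -0.0, -1.55], [-0.01, -0.0, -1.55], [-0.01, -0.0, -1.55], [-0.01, -0.0, -1.55], [-0.01, -0.0, -1.55], [-0.01, -0.0, -1.55], [-0.01, -0.0, -1.55], [-0.01, -0.0, -1.55], [-0.01, -0.0, -1.55], [-0.01, -0.0, -1.55], [-0.01, -0.0, -1.55], [-0.01, -0.0, -1.55], [-0.01, -0.0, -1.55], [-0.01, -0.0, -1.55]] 
linear [[1.86, 0.29, -0.0], [1.86, 0.34, -0.0], [1.85, 0.39, -0.0], [1.83, 0.44, -0.01], [1.82, 0.49, -0.0], [1.81, 0.54, -0.01], [1.79, 0.59, -0.0], [1.78, 0.64, -0.0], [1.76, 0.68, -0.01], [1.74, 0.73, -0.0], [1.72, 0.78, -0.01], [1.7, 0.82, -0.0], [1.67, 0.87, -0.01], [1.65, 0.91, -0.0]] 
end [0.61546787 0.03700583 0.24698557] [ 1.79952381e+02 -1.38037038e-02  9.86589592e+01]
```

View pics/l.png

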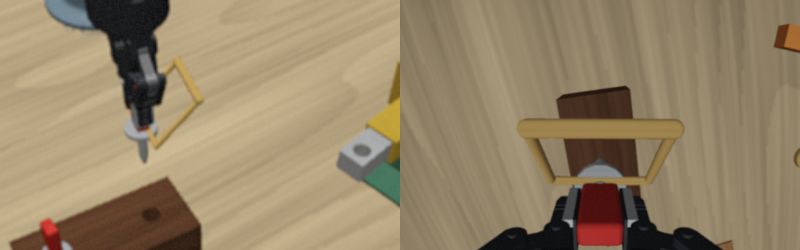

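Call:
jog_arm:
  dr:
    - [0, 0, -1]
    - [0, 0, -2]
    - [0, 0, -2]
    - [0, 0, -2]
    - [0, 0, -2]
    - [0, 0, -2]
    - [0, 0, -2]
    - [0, 0, -2]
    - [0, 0, -2]
    - [0, 0, -2]
    - [0, 0, -1.7]
    - [0, 0, -1]
  linear:
    - [0.6, 0.1, 0]
    - [1.2, 0.2, 0]
    - [1.85, 0.4, 0]
    - [2.2, 0.55, 0]
    - [2.2, 0.6, 0]
    - [2.2, 0.7, 0]
    - [2.2, 0.75, 0]
    - [2.2, 0.85, 0]
    - [2.1, 0.9, 0]
    - [2.1, 0.95, 0]
    - [2, 1, 0]
    - [2, 1, 0]
  grip: [1.5, 1.5, 1.5, 1.5, 1.5, 1.5, 1.5, 1.5, 1.5, 1.5, 1.5, 1.5]

```text
clock: 7.88
position: [0.6057, 0.0197, 0.2472]
tool_rot: [-3.142, 0.0, 1.723]
contact_force: [0.2, -0.5, -2.8]
opening: 0.023
```

Run:
```python
from h import *
s=state();print(s['position'],np.degrees(s['tool_rot']))
plan([.6155,.037,.247],98.7,3)
```

```text
[0.60570482 0.01967508 0.24723701] [-1.79998245e+02  8.62987309e-03  9.87207818e+01]
dr [[-0.0, 0.0, 0.01], [-0.0, 0.0, 0.01], [-0.0, 0.0, 0.01]] 
linear [[0.52, 0.41, 0.01], [0.52, 0.41, 0.01], [0.52, 0.41, 0.0]] 
end [0.61550037 0.03695791 0.24703428] [-1.79998249e+02  8.63079085e-03  9.86907818e+01]
```

Call:
jog_arm:
  dr:
    - [0, 0, 0]
    - [0, 0, 0]
    - [0, 0, 0]
    - [0, 0, 0]
  linear:
    - [0.9, 0.8, 0]
    - [0.5, 0.3, 0]
    - [0, 0, 0]
    - [0, 0, 0]
  grip: [1.5, 1.5, 1.5, 1.5]

```text
clock: 8.38
position: [0.6137, 0.0324, 0.2473]
tool_rot: [-3.141, 0.001, 1.72]
contact_force: [-0.0, -0.1, -3.8]
opening: 0.0233
```

Run:
```python
from h import *
s=state();print(s['position'],np.degrees(s['tool_rot']))
a=grab('scene');b=grab('top');w=grab('wrist')
def c(d,x,y,w,h):return cv2.resize(d['image'][y:y+h,x:x+w],(400,300),interpolation=cv2.INTER_CUBIC)
cv2.imwrite('pics/p.png',np.vstack([np.hstack([c(a,310,90,120,90),c(b,110,120,100,75)]),np.hstack([c(w,128,0,256,192),c(w,0,0,512,384)])])[:,:,::-1])
for P in ([.6155,.037,.115],[.6155,.037,.1575]):
  print(proj(a,P),proj(b,P),proj(w,P))
plan([.6155,.037,.247],98.7,1)
```

```text
[0.61370286 0.03240039 0.24728852] [-1.79978079e+02  3.71247905e-02  9.85376104e+01]
[351.29721123 175.64499739] [170.58741982 165.36000044] [259.55685179 181.52284481]
[354.91153335 159.70399859] [166.44832354 160.85374766] [260.20678914 199.39078356]
dr [[-0.01, 0.01, -0.14]] 
linear [[0.38, 0.24, 0.03]] 
end [0.61555603 0.03696088 0.24704595] [ 1.79995244e+02 -1.73975600e-03  9.87010279e+01]
```

View pics/p.png

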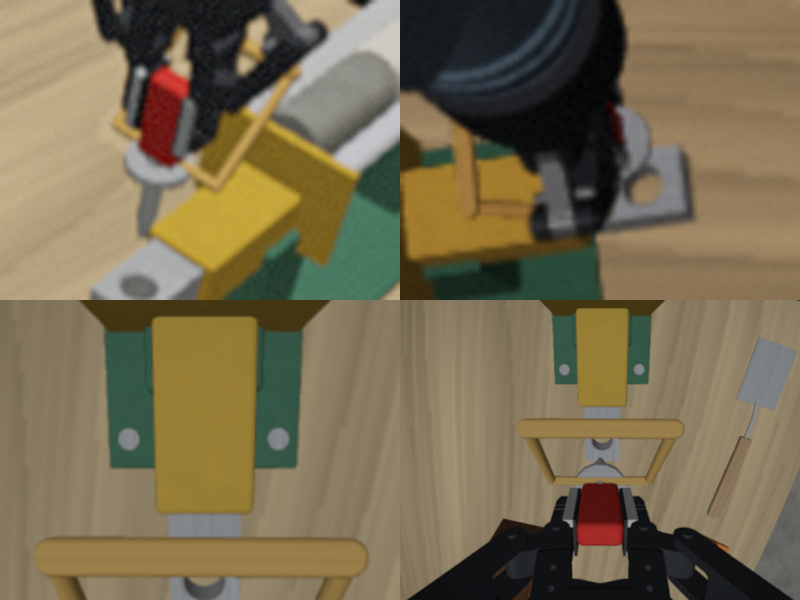

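Call:
jog_arm:
  dr:
    - [0, 0, 0]
    - [0, 0, 0]
    - [0, 0, 0]
    - [0, 0, 0]
    - [0, 0, 0]
    - [0, 0, 0]
    - [0, 0, 0]
  linear:
    - [0.38, 0.24, 0]
    - [0, 0, 0]
    - [0, 0, 1]
    - [0, 0, 1.3]
    - [0, 0, 1]
    - [0, 0, 0]
    - [0, 0, 0]
  grip: [1.5, 1.5, 1.5, 1.5, 1.5, 1.5, 1.5]

```text
clock: 9.4
position: [0.6159, 0.0379, 0.2143]
tool_rot: [3.141, 0.0, 1.722]
contact_force: [0.6, 0.6, -3.3]
opening: 0.023
```

Run:
```python
from h import *
s=state();print(s['position'],np.degrees(s['tool_rot']))
a=grab('scene');b=grab('top');w=grab('wrist')
def c(d,x,y,w,h):return cv2.resize(d['image'][y:y+h,x:x+w],(400,300),interpolation=cv2.INTER_CUBIC)
cv2.imwrite('pics/p2.png',np.vstack([np.hstack([c(a,310,120,100,75),c(b,140,140,60,45)]),np.hstack([c(w,192,96,128,96),c(w,0,0,512,384)])])[:,:,::-1])
z=s['position'][2]-.0076-.083
P=[*s['position'][:2],z];print(z,proj(a,P),proj(b,P))
plan([.6155,.037,.16],98.7,1)
```

```text
[0.61594785 0.03789238 0.21430268] [1.79987998e+02 1.05564342e-02 9.86417803e+01]
0.12370268305148939 [352.52637392 172.42327713] [169.35868469 164.26178831]
dr [[0.07, -0.0, -0.05]] 
linear [[-0.08, -0.09, 5.49]] 
end [0.61552765 0.03703237 0.159994  ] [-1.79998057e+02 -8.76079508e-04  9.86978132e+01]
```

View pics/p2.png

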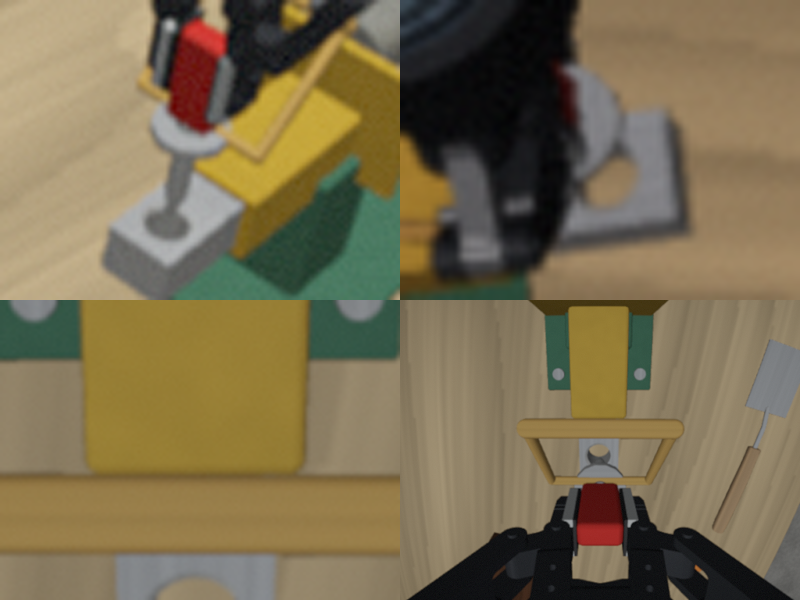

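Call:
jog_arm:
  dr:
    - [0, 0, 0]
    - [0, 0, 0]
    - [0, 0, 0]
    - [0, 0, 0]
    - [0, 0, 0]
    - [0, 0, 0]
    - [0, 0, 0]
    - [0, 0, 0]
  linear:
    - [-0.08, -0.05, 0.5]
    - [0, 0, 0.8]
    - [0, 0, 1]
    - [0, 0, 1]
    - [0, 0, 1]
    - [0, 0, 0.8]
    - [0, 0, 0.3]
    - [0, 0, 0]
  grip: [1.5, 1.5, 1.5, 1.5, 1.5, 1.5, 1.5, 1.5]

```text
clock: 10.55
position: [0.6154, 0.0371, 0.1601]
tool_rot: [-3.141, 0.0, 1.722]
contact_force: [0.4, 0.0, -2.8]
opening: 0.0235
```

Call:
jog_arm:
  dr:
    - [0, 0, 0]
    - [0, 0, 0]
    - [0, 0, 0]
    - [0, 0, 0]
  linear:
    - [0, 0, 0.2]
    - [0, 0, 0.2]
    - [0, 0, 0.1]
    - [0, 0, 0]
  grip: [1.5, 1.5, 1.5, 1.5]

```text
clock: 11.05
position: [0.6155, 0.0371, 0.1557]
tool_rot: [3.141, -0.0, 1.722]
contact_force: [0.1, -0.1, 0.1]
opening: 0.0234
```

Call:
jog_arm:
  dr:
    - [0, 0, 0]
    - [0, 0, 0]
    - [0, 0, 0]
  linear:
    - [0, 0, 0.1]
    - [0, 0, 0.05]
    - [0, 0, 0]
  grip: [1.5, 1.5, 1.5]

```text
clock: 11.42
position: [0.6155, 0.0371, 0.1556]
tool_rot: [-3.141, -0.001, 1.722]
contact_force: [-4.2, 0.4, 7.6]
opening: 0.0231
```

Run:
```python
from h import *
s=state();print(s['position'],s['contact_force'])
a=grab('scene');w=grab('wrist')
def c(d,x,y,w,h):return cv2.resize(d['image'][y:y+h,x:x+w],(400,300),interpolation=cv2.INTER_CUBIC)
cv2.imwrite('pics/s.png',np.hstack([c(a,310,120,100,75),c(w,0,0,512,384)])[:,:,::-1])
```

```text
[0.61551013 0.03713863 0.15562714] [-4.19859386  0.35850856  7.59493697]
```

View pics/s.png

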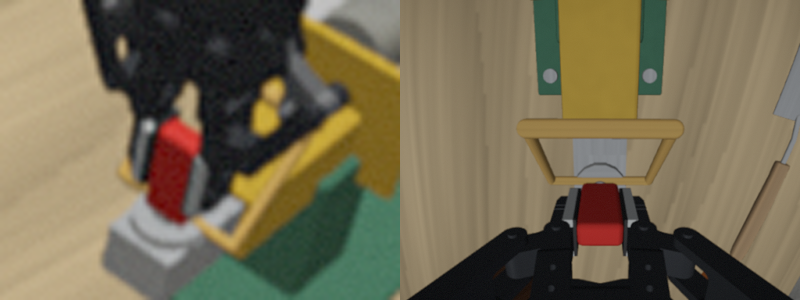

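Call:
jog_arm:
  dr:
    - [0, 0, 0]
    - [0, 0, 0]
    - [0, 0, 0]
    - [0, 0, 0]
    - [0, 0, 0]
    - [0, 0, 0]
    - [0, 0, 0]
  linear:
    - [0, 0, -0.1]
    - [0, 0, 0]
    - [0, 0, 0]
    - [0, 0, 0]
    - [0, 0, 0]
    - [0, 0, 0]
    - [0, 0, 0]
  grip: [2.4, 3, 4, 5, 6, 6, 6]

```text
clock: 12.4
position: [0.6154, 0.0371, 0.1548]
tool_rot: [3.142, 0.0, 1.722]
contact_force: [-0.1, -1.2, -0.6]
opening: 0.0602
```

Call:
jog_arm:
  dr:
    - [0, 0, 0]
    - [0, 0, 0]
    - [0, 0, 0]
    - [0, 0, 0]
    - [0, 0, 0]
    - [0, 0, 0]
    - [0, 0, 0]
    - [0, 0, 0]
    - [0, 0, 0]
  linear:
    - [0, 0, -0.7]
    - [0, 0, -1.5]
    - [0, 0, -2]
    - [0, 0, -2]
    - [0, 0, -2]
    - [0, 0, -1]
    - [0, 0, 0]
    - [0, 0, 0]
    - [0, 0, 0]
  grip: [6, 6, 6, 6, 6, 4, 2, 0, 0]

```text
clock: 13.52
position: [0.6147, 0.0372, 0.2456]
tool_rot: [-3.139, 0.0, 1.722]
contact_force: [-0.0, -0.1, 0.0]
opening: 0.0001
```

Run:
```python
from h import *
s=state();print(s['position'],np.degrees(s['tool_rot']),s['contact_force'],s['opening'])
a=grab('scene');w=grab('wrist')
def c(d,x,y,w,h):return cv2.resize(d['image'][y:y+h,x:x+w],(400,300),interpolation=cv2.INTER_CUBIC)
cv2.imwrite('pics/r.png',np.hstack([c(a,310,120,100,75),c(w,0,0,512,384)])[:,:,::-1])
x=np.array([np.cos(np.radians(-81.3)),np.sin(np.radians(-81.3)),0]);h=np.array([.6155,.037,.115])
for q in(0,.1):
  al=np.radians(135)-q; b=h+x*(-.006+.068*np.cos(al))+[0,0,.005+.068*np.sin(al)];print('bar pred',b,proj(w,b),proj(a,b))
```

```text
[0.6146907  0.03716039 0.2456368 ] [-1.79877499e+02  9.71859868e-03  9.86538210e+01] [-0.01713324 -0.05597797  0.04223789] 9.48922480806601e-05
bar pred [0.60731932 0.09046097 0.16808326] [258.10880378 129.13870574] [373.81886833 141.77071864]
bar pred [0.60808176 0.08547844 0.17264336] [258.12984782 138.63098361] [372.65553959 141.20305063]
```

View pics/r.png

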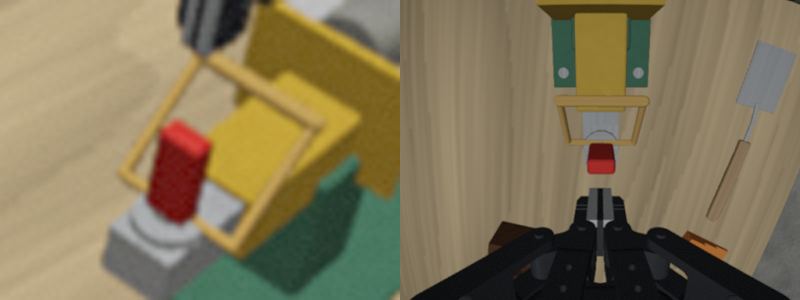

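Call:
jog_arm:
  dr:
    - [0, 0, 0]
    - [0, 0, 0]
    - [0, 0, 0]
    - [0, 0, 0]
    - [0, 0, 0]
    - [0, 0, 0]
    - [0, 0, 0]
    - [0, 0, 0]
    - [0, 0, 0]
    - [0, 0, 0]
    - [0, 0, 0]
  linear:
    - [1, 0.05, 0]
    - [2, 0, 0]
    - [2, 0, 0]
    - [2, 0, 0]
    - [1.2, 0, 0]
    - [0, 0, 0]
    - [0, 0, 1.5]
    - [0, 0, 2.5]
    - [0, 0, 2]
    - [0, 0, 0.9]
    - [0, 0, 0]
  grip: [0, 0, 0, 0, 0, 0, 0, 0, 0, 0, 0]

```text
clock: 15.0
position: [0.6031, 0.1177, 0.1768]
tool_rot: [-3.14, 0.001, 1.721]
contact_force: [-0.5, -0.2, -0.8]
opening: 0.0
```

Run:
```python
from h import *
s=state()
print(s['position'],R.from_euler('xyz',s['tool_rot']).inv().apply(s['position']-[.6155,.037,.115]),s['contact_force'])
a=grab('scene');b=grab('top')
def c(d,x,y,w,h):return cv2.resize(d['image'][y:y+h,x:x+w],(400,300),interpolation=cv2.INTER_CUBIC)
cv2.imwrite('pics/b.png',np.hstack([c(a,320,100,100,75),c(b,110,120,100,75)])[:,:,::-1])
```

```text
[0.6030571  0.11770051 0.17677272] [ 0.08161709 -0.00033593 -0.06182075] [-0.52143021 -0.23783688 -0.75771814]
```

View pics/b.png

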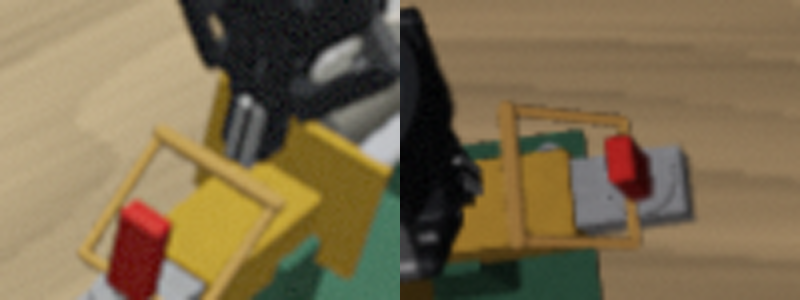

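Call:
jog_arm:
  dr:
    - [0, 0, 0]
    - [0, 0, 0]
    - [0, 0, 0]
    - [0, 0, 0]
    - [0, 0, 0]
    - [0, 0, 0]
    - [0, 0, 0]
    - [0, 0, 0]
    - [0, 0, 0]
    - [0, 0, 0]
    - [0, 0, 0]
  linear:
    - [-0.5, 0, 0]
    - [-0.5, 0, 0]
    - [-0.5, 0, -0.2]
    - [-0.5, 0, -0.4]
    - [-0.5, 0, -0.4]
    - [-0.5, 0, -0.35]
    - [-0.5, 0, -0.3]
    - [-0.5, 0, -0.2]
    - [-0.5, 0, -0.1]
    - [-0.5, 0, -0.05]
    - [0, 0, 0]
  grip: [0, 0, 0, 0, 0, 0, 0, 0, 0, 0, 0]

```text
clock: 16.48
position: [0.6111, 0.0679, 0.1978]
tool_rot: [-3.141, 0.0, 1.721]
contact_force: [-0.2, 0.8, 0.5]
opening: 0.0001
```

Run:
```python
from h import *
s=state()
print(R.from_euler('xyz',s['tool_rot']).inv().apply(s['position']-[.6155,.037,.115]),s['contact_force'])
a=grab('scene');b=grab('top')
def c(d,x,y,w,h):return cv2.resize(d['image'][y:y+h,x:x+w],(400,300),interpolation=cv2.INTER_CUBIC)
cv2.imwrite('pics/e.png',np.hstack([c(a,310,120,100,75),c(b,110,120,100,75)])[:,:,::-1])
```

```text
[ 0.03120161  0.00025395 -0.08277281] [-0.20692127  0.84000686  0.53228513]
```

View pics/e.png

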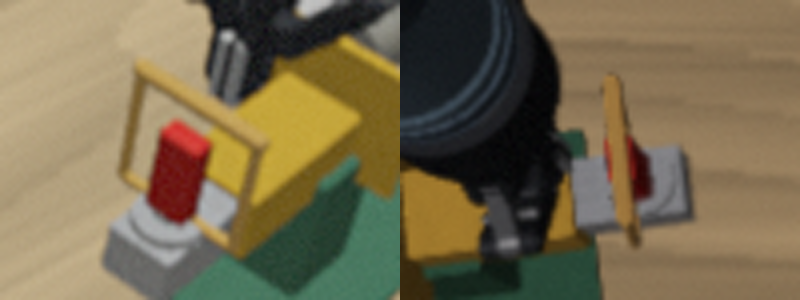

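Call:
jog_arm:
  dr:
    - [0, 0, 0]
    - [0, 0, 0]
    - [0, 0, 0]
    - [0, 0, 0]
    - [0, 0, 0]
    - [0, 0, 0]
    - [0, 0, 0]
    - [0, 0, 0]
  linear:
    - [-0.5, 0, 0]
    - [-0.5, 0, 0]
    - [-0.5, 0, 0]
    - [-0.5, 0, 0]
    - [-0.5, 0, 0]
    - [0, 0, 0]
    - [0, 0, 0]
    - [0, 0, 0]
  grip: [0, 0, 0, 0, 0, 0, 0, 0]

```text
clock: 17.58
position: [0.6148, 0.0445, 0.1977]
tool_rot: [-3.142, -0.0, 1.722]
contact_force: [0.8, 0.6, -0.3]
opening: 0.0
```

Run:
```python
from h import *
s=state()
print(R.from_euler('xyz',s['tool_rot']).inv().apply(s['position']-[.6155,.037,.115]),s['contact_force'])
a=grab('scene','f_s.png');b=grab('top','f_t.png')
x=np.array([np.cos(np.radians(-81.3)),np.sin(np.radians(-81.3)),0]);y=np.array([-x[1],x[0],0]);h=np.array([.6155,.037,.115])
# is brass seen at the bar (3 samples) for each angle q?
for q in(.5,.7,1.0,1.5,2,2.3,2.6,2.8,2.9,3.0,3.14):
  al=np.radians(135)-q; r=[]
  for d in(a,b):
    hs=cv2.cvtColor(d['image'],cv2.COLOR_RGB2HSV)
    for k in(-.028,-.014,0,.014,.028):
      p=proj(d,h+x*(-.006+.068*np.cos(al))+y*k+[0,0,.005+.068*np.sin(al)]).round().astype(int)
      v=hs[p[1],p[0]]; r.append(tuple(int(t) for t in v))
  print(q,r)
```

```text
[ 0.00757459  0.00044348 -0.0827084 ] [ 0.82981167  0.56324195 -0.26240715]
0.5 [(20, 93, 123), (100, 9, 88), (135, 28, 36), (23, 172, 197), (23, 182, 195), (135, 8, 64), (120, 19, 27), (70, 64, 12), (150, 23, 11), (109, 44, 46)]
0.7 [(19, 72, 191), (60, 7, 103), (105, 7, 70), (23, 176, 174), (23, 177, 196), (0, 20, 13), (135, 22, 23), (105, 39, 13), (120, 85, 6), (105, 73, 14)]
1.0 [(19, 78, 176), (20, 73, 184), (0, 147, 158), (12, 180, 198), (23, 177, 194), (12, 45, 113), (0, 207, 53), (1, 206, 67), (17, 161, 144), (17, 99, 136)]
1.5 [(20, 76, 168), (20, 75, 180), (20, 144, 181), (0, 210, 108), (0, 217, 107), (17, 97, 150), (17, 98, 136), (17, 96, 156), (17, 108, 142), (17, 99, 142)]
2 [(20, 76, 178), (20, 74, 186), (20, 74, 197), (38, 10, 107), (8, 10, 105), (17, 98, 149), (18, 96, 135), (18, 95, 155), (17, 97, 147), (17, 96, 146)]
2.3 [(20, 75, 186), (21, 134, 192), (19, 72, 189), (20, 77, 179), (20, 76, 181), (18, 96, 148), (17, 97, 142), (17, 96, 154), (17, 98, 149), (18, 99, 137)]
2.6 [(20, 72, 188), (20, 119, 193), (20, 115, 191), (20, 101, 189), (20, 96, 183), (18, 99, 154), (17, 98, 148), (17, 98, 148), (17, 97, 153), (17, 99, 142)]
2.8 [(20, 110, 192), (21, 136, 193), (21, 132, 197), (21, 137, 196), (21, 141, 195), (17, 97, 158), (17, 98, 149), (17, 99, 139), (17, 95, 155), (18, 100, 146)]
2.9 [(20, 135, 176), (21, 143, 187), (21, 140, 193), (20, 142, 187), (20, 143, 177), (17, 98, 159), (17, 98, 149), (18, 96, 135), (17, 95, 155), (17, 98, 149)]
3.0 [(21, 146, 173), (20, 141, 184), (20, 144, 175), (21, 141, 184), (21, 140, 189), (18, 99, 155), (18, 105, 131), (17, 100, 138), (17, 98, 154), (17, 103, 139)]
3.14 [(20, 141, 184), (21, 140, 191), (20, 140, 184), (20, 140, 191), (20, 141, 186), (17, 154, 151), (18, 156, 155), (18, 156, 157), (18, 155, 158), (18, 153, 157)]
```

Call:
jog_arm:
  dr:
    - [0, 0, 0]
    - [0, 0, 0]
    - [0, 0, 0]
    - [0, 0, 0]
    - [0, 0, 0]
    - [0, 0, 0]
    - [0, 0, 0]
    - [0, 0, 0]
  linear:
    - [0, 0, -1]
    - [0, 0, -2]
    - [0, 0, -3]
    - [0, -1.5, -2]
    - [0, -3, -1]
    - [0, -4, 0]
    - [0, -4, 0]
    - [0, 0, 0]
  grip: [0, 0, 0, 0, 0, 0, 0, 0]

```text
clock: 18.68
position: [0.4891, 0.0243, 0.2888]
tool_rot: [3.141, -0.003, 1.721]
contact_force: [0.5, 0.2, 0.4]
opening: -0.0005
```

Run:
```python
from h import *
s=state();print(s['position'],s['contact_force'],s['clock'])
a=grab('scene');b=grab('top')
def c(d,x,y,w,h):return cv2.resize(d['image'][y:y+h,x:x+w],(400,300),interpolation=cv2.INTER_CUBIC)
cv2.imwrite('pics/z.png',np.vstack([np.hstack([c(a,310,130,100,75),c(b,120,130,100,75)]),np.hstack([c(a,0,0,512,384),c(b,0,0,512,384)])])[:,:,::-1])
```

```text
[0.48911903 0.02429542 0.28878325] [0.53797738 0.1950279  0.42687028] 18.675
```

View pics/z.png

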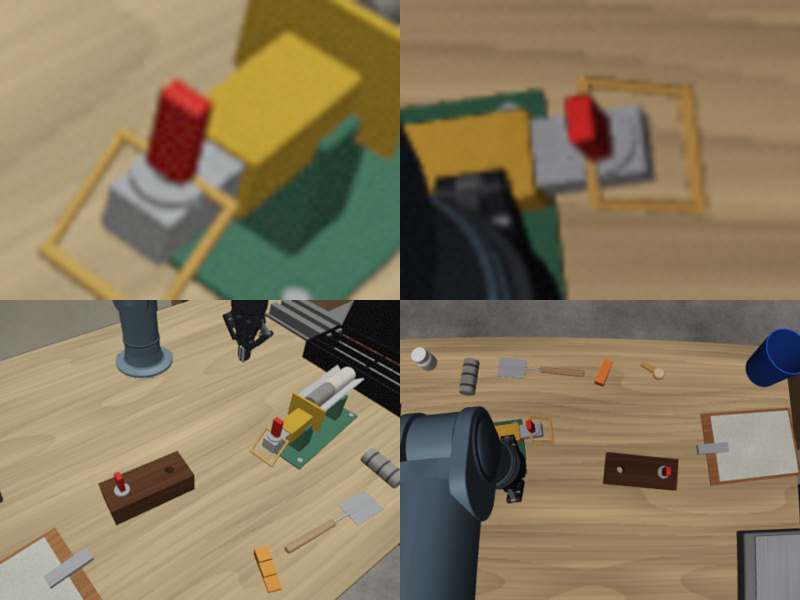

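Run:
```python
from h import *
a=grab('scene');b=grab('top')
c=lambda v,x0,y0:(x0+v[0]/4,y0+v[1]/4)
print('grip top',two(a,c((187,98),310,130),b,c((580,108) and (180,108),120,130)))
print('bar mid/ends pred shut:')
x=np.array([np.cos(np.radians(-81.3)),np.sin(np.radians(-81.3)),0]);y=np.array([-x[1],x[0],0]);h=np.array([.6155,.037,.115])
for q in(2.9,3.14):
  al=np.radians(135)-q
  for k in(-.033,.033):
    P=h+x*(-.006+.068*np.cos(al))+y*k+[0,0,.005+.068*np.sin(al)]; print(q,(proj(a,P)-[310,130])*4,(proj(b,P)-[120,130])*4)
close_job()
```

```text
grip top (array([0.61885027, 0.03585369, 0.17424585]), np.float64(0.0016976553243680688))
bar mid/ends pred shut:
2.9 [ 34.00239357 243.30146114] [315.09709079 198.90956483]
2.9 [140.32852802 320.28563195] [300.7840963   82.02286955]
3.14 [ 44.84555692 250.11961316] [299.84190663 205.42866174]
3.14 [149.79097518 326.07096281] [285.92089513  90.19964092]
the job is handed in; nothing more can be done
```

The linch pin is locked onto the spigot with its loop shut, and I handed the job in at about 19 s of the 48 s allowed.

**What I did:** I took the looped pin from the rack and turned it about 22° to line up with the spigot. I then pushed it through the cross hole with the loop still leaning back over the cradle side, until it met the steel with about 8 N upward on the tool. After letting go, I nudged the loop from behind with the closed fingers. It stopped upright after the first push, so I pushed about 2.5 cm further and it snapped over the free end. Then I moved the arm well clear.

**Last checks:**
- **Pin seated:** the top of the red grip measured at z = 0.174 m, against 0.173 m expected when seated. It reads about 3 mm off the hole estimate sideways, which is within the pin's play in the hole plus pixel error.
- **Loop shut:** the bar matches the fully shut position (3.14) in the scene view to about 1–2 pixels. In the top view, brass shows at 3.14 and not at 3.0. At its ends there the bar looks a couple of pixels less far than in the scene view.
- **Plain pin:** still in the rack.
- **Arm:** touching nothing.

No check failed.

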